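Feel the gap of a handle press with a taper gauge

TASK

The knife-handle press on the bench has a sliding lock covering the gap between its two steel plates: first slide the lock's grip all the way to its end stop so that the gap is uncovered. Then take the taper gauge by its wooden handle out of its stand and lower its blade, upright and with its full width between the plates, into the gap until both plates drag on it snugly and the sprung plate has given by about one or two millimetres; do not force it further. Finish while still gripping the gauge and holding it still at that depth, and leave the other things on the bench where they lie.

Things in the scene. Friction and masses are not known exactly. Their poses are not given: they have to be found in the camera images.
- press: handle press, fixed: wooden base 170 x 130 x 20 mm, floating aluminium head, two upright steel plates. Origin: centre of its underside, on the bench. x runs across the gap from the fixed plate (-x side, one thick screw) to the sprung plate (+x side, two coil springs); y runs along the gap, the way the lock opens; z up. Only the lock's grip is higher than 117 mm above the bench.
- lock (a joint): lock slide, m: flat steel cover (100 mm along press x, 50 mm along press y, top 117 mm above the bench) that blocks the gap's mouth. 0 = closed, centred over the gap; 0.065 = end stop, fully open, moved along press +y. Starts between 0 and 0.012. Stays where it is left; about 2 N of friction.
- lock_grip (a point): centre of the lock's black upright grip, 20 mm (press x) x 18 mm (press y) x 32 mm high, standing on the cover, 117 to 149 mm above the bench; this point is 133 mm above the bench. Moves with the lock. Axes as the press.
- mouth (a point): middle of the mouth between the plates at their top edge, 100 mm above the bench (below the cover); axes as the press. Plates are 50 mm long along press y. The head with both plates floats up to 8 mm either way along press x with less than 1 N of friction, so the plates centre themselves on the blade. This point moves with it, within 0.7 mm of the gap's true middle.
- throat (a point): 12 mm straight below the mouth, 88 mm above the bench: the mouth flares, 12 mm wider at the top than here; from here down the plates are parallel, 5 to 7.5 mm apart (different every time), for 39 mm. Below them the way is clear down to the wooden base, 20 mm above the bench.
- fixed_plate: the plate on the press -x side, which does not give: 50 mm along press y, 6 mm thick, from 49 to 100 mm above the bench. Origin: on the bench level under the head's middle (not on the plate).
- sprung_plate (a joint): how far the sprung plate (press +x side) has given, m: 0 = at rest, grows as the blade spreads the plates, up to 0.007. Its spring begins to give at 4.5 N and takes 3 N more per mm. Below 0 it never goes.
- stand: pale wooden block 85 x 100 x 88 mm, fixed to the bench, with one upright slot in its top where the gauge stands. Origin: centre of its underside. Slot 14.5 mm (x) x 28 mm (y), 83 mm deep, at the middle.
- gauge: taper gauge, about 120 g, 120 mm long, upright in the stand's slot, its handle resting on the block's top. Origin: middle of the blade's tip; z up to the handle. Steel blade 24 mm wide (its y), thickness (its x) growing evenly from 3 mm at the tip to 11 mm at 64 mm, then 11 mm up to 78 mm. Its axes start as the stand's. It enters the gap with its x along press x, either way round.
- gauge_handle (a point): centre of the gauge's dark wooden handle, 99 mm from the tip; handle from 78 to 120 mm from the tip, 22 mm (gauge x) x 34 mm (gauge y). Pushing the blade in takes some 4 to 6 N as the sprung plate begins to give, about 10 N (7 to 13) when it has given 1 to 2 mm; 8 mm more depth spreads the plates 1 mm more.
- mallet: bystander: wooden mallet lying down, head 60 mm across and 100 mm long, handle 180 mm. Origin: under the head's middle.
- knife: bystander: knife lying flat, 250 mm long, dark wooden handle. Origin: underside, near its middle.
- pot: bystander: white ceramic cup 80 mm across, 100 mm high. Origin: centre of its underside.
- tape: bystander: roll of brown tape lying flat, 96 mm across, 24 mm high. Origin: centre of its underside.
Things that resemble listed ones, but are neither listed nor needed, are in the scene too. What is shaped like the gauge but green is not meant.

How it is judged:
By the outcome, as a careful person would: the job done as asked, in the order asked, and still so for the second after the job is handed in, while the arm keeps its last pose, push and grip.
It also fails if it takes over 59 s, if anything falls off the work surface, if the arm or the gripper's body presses on something with over 40 N, if the wrist force passes 120 N, or if a joint passes its speed limit or range.

ROBOT

A 6-joint arm with a two-finger parallel gripper is mounted at the origin on the work surface. World frame = base frame: x ahead of the robot, y to its left, z up, the work surface at z = 0. Lengths are in mm, angles in degrees, forces in N, time in s.
With the tool pointing down it reaches from about 225 to 725 mm from the base axis. Payload 3.1 kg.
Tool frame: the origin (TCP) lies at the centre of the arm's flange, where the gripper is bolted on; the fingertips stand 173 mm ahead of it and the grasp point (between the pads) lies 155 mm ahead of it; z points along the fingers, y is the line along which they close (so a half turn about z gives the same grasp; the last joint's range is limited). The gripper opens to 85 mm and grips with 20 to 120 N. Pads are 22 mm wide; open, the fingers measure 114 mm over their backs; the gripper's body (76 mm by 85 mm) begins 54 mm behind the grasp point. The pads swing forward as they close: fully open they stand 13 mm farther back than shut.
Start: joints at [-73.155, 2.75, 5.684, 92.934, 0, 82.678], TCP at [214.922, -478.985, 404.712] pointing down, gripper open.
Joint ranges: [-166.93, 166.93], [-56.73, 111.36], [-69.38, 81.34], [-121.58, 131.49], [-85.45, 84.26], [-180, 180]. Speed limits (degrees/s): [159.86, 159.86, 180, 180, 180, 180].

INTERFACE

Orientations are given as [roll, pitch, yaw] about the fixed x, y, z axes, in that order (R = Rz(yaw) Ry(pitch) Rx(roll)).
In Python, from rig import * gives the robot as it stands.
- The arm moves only by the tool step_arm, never from a script. Its argument "commands" is one flat list of numbers, 4 for each row, row after row: the shift along the tool's x, y, z in cm, then the turn about the tool's z in rad. A call has 1 to 8 rows; each row shifts and turns the commanded pose from where the row before left it, along the tool's axes as they then stand; what a row does not reach is not made up. A row lasts 1/12 s, in which the tool goes at most 41.7 mm and 7.16 degrees, less where a joint would pass 70% of its speed; a pose out of reach is approached as far as the arm can. A call with a gripper value outside its range is refused whole. "gripper" is the opening, from -1 (shut) to 1 (fully open), set as the call begins (left out, the last holds). The fingers move at their own pace and stop on an object; the grip force is fixed at half the most. Time passes only in rows, so rows that do not move let the fingers close. It gives the time, the measured TCP pose, the force, the opening and the grip force at its end, in the units of the state.
- get_state(): the state, without advancing time (a new reading comes with each control period).
- camera(name): name is "side" or "top" or "wrist"; returns the picture (480x640x3 uint8, red, green, blue); there is no depth.
- get_calibration(name): a dict with "fx", "fy", "cx", "cy" (pixels), "dist" ([k1, k2, p1, p2, k3] as OpenCV has them; the pictures are not rectified), "R" (3x3) and "t" (3): a world point X has camera coordinates R X + t. Camera axes: x right, y down, z forward; pixel columns grow to the right and rows downward; lengths in mm; the calibration is good to about 2 mm. A picture is of the moment at which its call begins: read the wrist's pose just before it. get_calibration takes no time and is no camera call; for the wrist camera it gives the pose at the moment of the call.
- job_done(): hands the job in; it is judged then, once.
Trained networks look in the newest picture that a camera, given by its name, has taken for a name from the list of things; names that differ only in an ending like _2 or _b are one class to them, and where a whole thing is asked for, a point or a joint stands for the part that bears it (a point fixed in the world has none). Each returns a list of dicts, best first, with "conf" (0 to 1); they miss things now and then, are a little off and sometimes report something else, mostly with a low value. They report only what shows in the picture. A call takes as long as a camera call. They do not tell look-alikes from the thing itself.
- masks_of(query, camera): "pixels" (480x640 bool, what is visible of it) and "bbox" ([left, top, right, bottom] in pixels, round what is visible of it).
- tip_of(query, camera): "position" ([column, row] in pixels: a listed point, or the origin of a listed thing).
The state is a dict: "clock": time; "joints": joint angles; "dq": joint speeds; "joint_efforts": joint torques, N m; "ee_pos": TCP position; "orientation": TCP orientation; "force": force on the tool from outside, world axes, zero at the start; "ft_torque": the same for the moment, N m; "finger_gap": finger opening in mm; "finger_force": force on a finger pad.
Only numpy, scipy, OpenCV 4.12 (cv2) and the standard library are available. Lean on these libraries where they do the work, as an engineer would, in place of code of your own. Each camera call takes 0.05 s, during which the arm holds its last target. There are 200 camera calls.

## Working session

There is one attempt and no reset: what is moved stays moved. The work goes in short steps, Python scripts to look and compute and a tool call to move; the robot and the scene stay as the last step left them, time stands still between calls to the robot, and variables do not carry over. Pictures are saved under pics/ and viewed, at most 10 in all, crops included, and the job is handed in when it is done.

Besides the shell and the picture viewer there is one more tool, called after "Call:" by a JSON object that holds its "name" and its "arguments". step_arm: Moves the arm, as the interface text tells. Its arguments: {"type":"object","properties":{"commands":{"type":"array"},"gripper":{"type":"number"}},"required":["commands"]}

```bash
mkdir -p pics; ls
cat > h.py <<'E'
from rig import *
import numpy as np, cv2
def snap(cam,fn=None):
    im=camera(cam)
    if fn: cv2.imwrite('pics/'+fn,im[:,:,::-1])
    return im
E
python3 - <<'E'
from h import *
s=get_state();print(s)
a=snap('side');b=snap('top')
cv2.imwrite('pics/a.png',a[:,:,::-1]);cv2.imwrite('pics/b.png',b[:,:,::-1])
for c in('side','top'):
    k=get_calibration(c);print(c,k)
    for q in['lock_grip','mouth','throat','stand','gauge','gauge_handle','press']:
        print(q,[(np.round(d['position'],1).tolist(),round(d['conf'],2)) for d in tip_of(q,c)])
print(get_state()['clock'])
E
```

```text
pics
{'clock': 0.0, 'joints': array([-7.31548943e+01,  2.79162377e+00,  5.59128519e+00,  9.29316848e+01,
        1.78563455e-03,  8.26766466e+01]), 'dq': array([-0.05276725, -0.034044  , -0.0442281 , -0.00495035,  0.04169218,
       -0.01769033]), 'joint_efforts': array([-3.07594755e-04, -3.38775408e+01,  3.20018828e+01,  1.99638319e-02,
        3.36128744e-05, -2.55257831e-06]), 'ee_pos': array([ 214.87157854, -478.7936085 ,  403.5253223 ]), 'orientation': array([-1.79869281e+02, -1.85999282e-02,  2.41684358e+01]), 'force': array([-0.10314379, -0.06162775, -1.64407015]), 'ft_torque': array([-0.00814418,  0.0145373 , -0.04223045]), 'finger_force': 0.0, 'finger_gap': 85.15436003302803}
side {'fx': 452.5407553887965, 'fy': 452.5407553887965, 'cx': 318.39784453751923, 'cy': 234.27934969430953, 'dist': array([-0.08917555,  0.        ,  0.        ,  0.        ,  0.        ]), 'R': array([[ 0.98753527, -0.1567312 ,  0.01447154],
       [-0.09204326, -0.64962846, -0.75465946],
       [ 0.12767981,  0.74392083, -0.65595706]]), 't': array([-516.97511492,  122.32226245, 1258.95943854])}
lock_g
[... 339 characters left out ...]
657723739, 'cx': 332.99990215803706, 'cy': 231.62980877708614, 'dist': array([-0.0021417,  0.       ,  0.       ,  0.       ,  0.       ]), 'R': array([[ 0.02069613, -0.99966921,  0.01526889],
       [-0.99755513, -0.02166716, -0.06644025],
       [ 0.0667491 , -0.0138565 , -0.99767357]]), 't': array([ -25.0590143 ,  542.41786416, 1440.4965461 ])}
lock_grip [([258.0, 233.0], 0.7), ([388.5, 246.0], 0.32)]
mouth [([256.3, 231.9], 0.91)]
throat [([261.4, 230.7], 0.82)]
stand [([388.8, 245.9], 0.75)]
gauge [([388.0, 246.6], 0.7), ([400.6, 210.9], 0.63), ([392.6, 244.6], 0.23)]
gauge_handle [([390.7, 244.6], 0.63), ([407.8, 206.4], 0.56), ([259.3, 229.2], 0.34)]
press [([264.4, 234.3], 0.92)]
0.8
```

View pics/a.png

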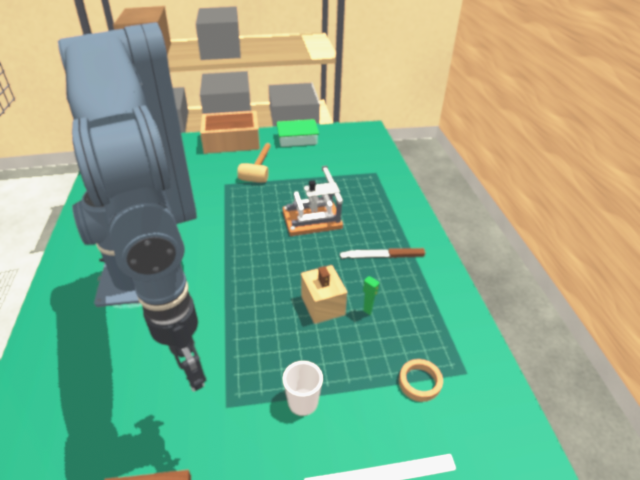

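View pics/b.png

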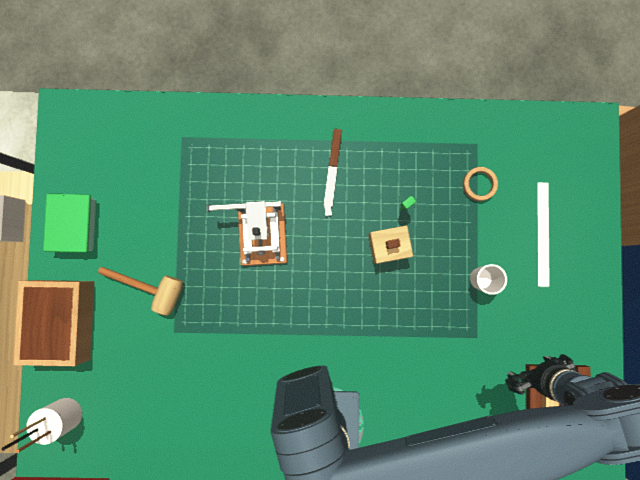

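```bash
cat >> h.py <<'E'
def ray(k,p):
    K=np.array([[k['fx'],0,k['cx']],[0,k['fy'],k['cy']],[0,0,1]])
    u=cv2.undistortPoints(np.array([[p]],float),K,np.asarray(k['dist'],float)).ravel()
    R=np.array(k['R']);t=np.array(k['t']);d=R.T@np.r_[u,1];return -R.T@t,d/np.linalg.norm(d)
def atz(k,p,z):
    o,d=ray(k,p);return o+d*(z-o[2])/d[2]
def tri(L):
    A=0;b=0
    for k,p in L:
        o,d=ray(k,p);M=np.eye(3)-np.outer(d,d);A=A+M;b=b+M@o
    return np.linalg.solve(A,b)
E
python3 - <<'E'
from h import *
S,T=get_calibration('side'),get_calibration('top')
for n,a,b in[('grip',(312.5,186),(256.5,231.5)),('handle',(323,273.5),(391.5,244)),('stand',(321,306),(389,246)),('press',(312,220),(264,234))]: print(n,tri([(S,a),(T,b)]).round(1))
print(atz(T,(261,233),20),atz(T,(391,245),88))
w=get_calibration('wrist');print(w)
s=get_state();print('tcp',s['ee_pos'],'cam',-w['R'].T@w['t'])
b=cv2.imread('pics/b.png');a=cv2.imread('pics/a.png')
c1=cv2.resize(b[185:285,195:305],None,fx=3.6,fy=3.6,interpolation=cv2.INTER_CUBIC)
c2=cv2.resize(a[160:260,260:370],None,fx=3.6,fy=3.6,interpolation=cv2.INTER_CUBIC)
cv2.imwrite('pics/c.png',np.hstack([c1,c2]))
E
```

```text
grip [532.2 187.5 131. ]
handle [ 506.8 -167.6  115.5]
stand [ 5.044e+02 -1.751e+02  4.000e-01]
press [5.323e+02 1.837e+02 3.000e-01]
[534.41237299 189.78653964  20.        ] [ 505.39761897 -169.86957812   88.        ]
{'fx': 359.98358067736496, 'fy': 359.98358067736496, 'cx': 315.809440786056, 'cy': 240.1370452041835, 'dist': array([-0.00798676,  0.        ,  0.        ,  0.        ,  0.        ]), 'R': array([[ 4.09355816e-01, -9.12374790e-01, -2.43143990e-04],
       [-8.68486338e-01, -3.89745986e-01,  3.06316090e-01],
       [-2.79569843e-01, -1.25181106e-01, -9.51929826e-01]]), 't': array([-524.55772062,  -40.55721526,  380.49490283])}
tcp [ 214.91824181 -478.98473265  404.77015498] cam [ 285.88226646 -446.76947926  374.50023122]
```

View pics/c.png

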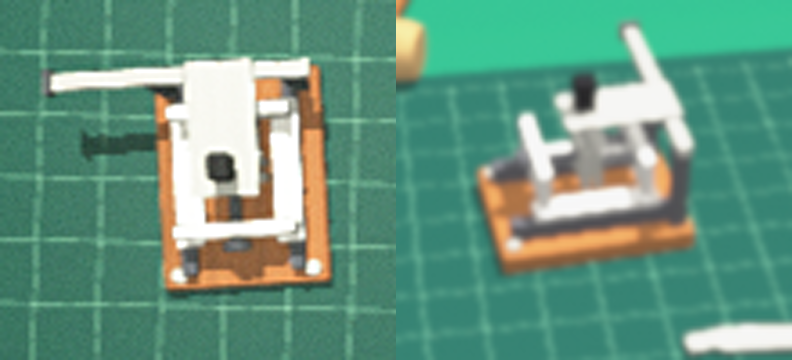

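Call:
{"name": "step_arm", "arguments": {"commands": [3.55,-1.48,0,0,3.55,-1.48,0,0,3.55,-1.48,0,0,3.55,-1.48,0,0,3.55,-1.48,0,0,3.55,-1.48,0,0,3.55,-1.48,0,0,3.55,-1.48,0,0]}}

```text
clock: 1.47
ee_pos: [426.5, -253.1, 405.0]
orientation: [180.0, -0.0, 24.2]
force: [0.5, 0.5, 0.3]
finger_gap: 85.7
finger_force: 0.0
```

Call:
{"name": "step_arm", "arguments": {"commands": [3.55,-1.48,0,0,3.55,-1.48,0,0,3.55,-1.48,0,-0.115,0,0,0,-0.115,0,0,0,-0.115,0,0,0,-0.115,0,0,0,-0.115,0,0,0,-0.115]}}

```text
clock: 2.13
ee_pos: [504.7, -170.3, 404.7]
orientation: [-180.0, 0.0, 64.1]
force: [0.1, 0.7, 0.4]
finger_gap: 85.4
finger_force: 0.0
```

Call:
{"name": "step_arm", "arguments": {"commands": [0,0,0,-0.115,0,0,0,-0.115,0,0,0,-0.115,0,0,0,-0.115,0,0,0,0,0,0,0,0]}}

```text
clock: 2.63
ee_pos: [504.6, -170.6, 404.7]
orientation: [-180.0, -0.0, 89.9]
force: [0.5, 0.4, -0.2]
finger_gap: 85.6
finger_force: 0.0
```

Run:
```python
from h import *
s=get_state();k=get_calibration('wrist');im=snap('wrist','d.png')
print(s['clock'],s['ee_pos'].round(1),s['orientation'].round(2),s['force'])
np.savez('w1.npz',**k)
for q in['gauge_handle','stand']:
    print(q,[(np.round(d['position'],1).tolist(),round(d['conf'],2)) for d in tip_of(q,'wrist')])
for q in ['gauge','stand']:
  for i,d in enumerate(masks_of(q,'wrist')):
    r=cv2.minAreaRect(np.argwhere(d['pixels'])[:,::-1].astype(np.float32)); print(q,d['conf'],d['bbox'],r)
```

```text
2.6333 [ 504.6 -170.6  404.7] [-180.     -0.     89.89] [ 0.46611033  0.37184899 -0.21261745]
gauge_handle [([504.6, 186.2], 0.98), ([318.6, 233.9], 0.6)]
stand [([320.3, 203.3], 0.93)]
gauge 0.91 [418.4, 157.8, 542.4, 246.8] ((477.42303466796875, 204.88462829589844), (38.551658630371094, 128.96780395507812), 56.30992889404297)
gauge 0.67 [302.9, 208.9, 337.1, 261.9] ((319.122802734375, 234.540283203125), (55.36094284057617, 30.49506187438965), 77.19573211669922)
stand 0.6 [253.7, 149.1, 378.9, 287.5] ((316.8363952636719, 218.62396240234375), (127.40037536621094, 108.48583984375), 79.41836547851562)
```

View pics/d.png

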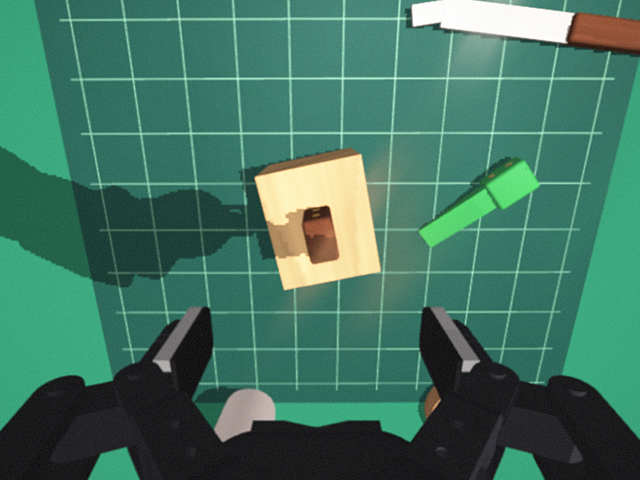

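Run:
```python
from h import *
k=dict(np.load('w1.npz'))
im=cv2.imread('pics/d.png')
C=[(257,177),(361,155),(380,270),(285,289)]
P=np.array([atz(k,c,88) for c in C])[:,:2];print(P.round(1),P.mean(0))
for i in range(4):
    d=P[(i+1)%4]-P[i];print(np.hypot(*d),np.degrees(np.arctan2(d[1],d[0])))
hsv=cv2.cvtColor(im,cv2.COLOR_BGR2HSV);g=im[200:270,295:345].astype(int)
m=((g[...,2]<150)&(g[...,1]<90)).astype(np.uint8)
n,l,st,ce=cv2.connectedComponentsWithStats(m);print(st,ce)
c=cv2.resize(im[195:275,285:355],None,fx=8,fy=7,interpolation=cv2.INTER_CUBIC);
c=cv2.resize(im[195:275,280:360],None,fx=7,fy=7,interpolation=cv2.INTER_CUBIC);cv2.imwrite('pics/e.png',c)
T=get_calibration('top');S=get_calibration('side')
print(tri([(k,(320,234)),(T,(391.5,244)),(S,(323,273.5))]))
print(atz(k,(320,234),112))
```

```text
[[ 457.4 -131.5]
 [ 539.1 -114.7]
 [ 559.  -211.2]
 [ 476.8 -228.9]] [ 508.07715531 -171.57764   ]
83.43244700211443 11.647925004930062
98.5356215481816 -78.38457626729138
84.02497019065316 -167.80307875402337
99.34279421876693 101.27617312467243
[[   0    0   50   70 2665]
 [   7    6   30   57  832]
 [  29   59    1    1    1]
 [  32   59    1    1    1]
 [  39   58    1    1    1]] [[25.93245779 35.83714822]
 [19.87980769 30.12980769]
 [29.         59.        ]
 [32.         59.        ]
 [39.         58.        ]]
[ 506.78672662 -168.74691954  117.00647792]
[ 507.06218629 -171.48782744  112.        ]
```

View pics/e.png

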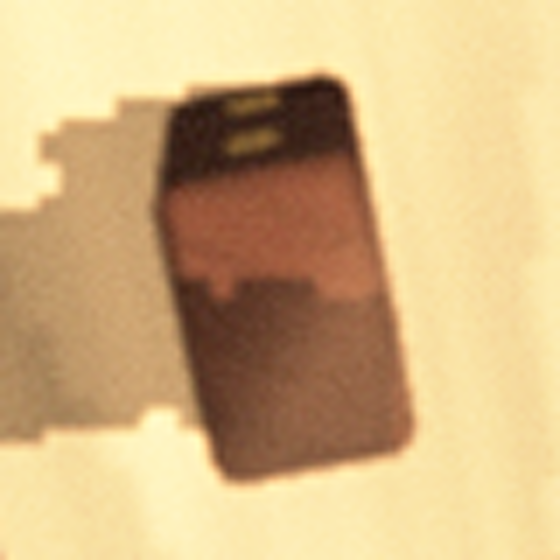

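Call:
{"name": "step_arm", "arguments": {"commands": [3.9,0.3,0,0,3.9,0.3,0,0,3.9,0.3,0,0,3.9,0.3,0,0,3.9,0.3,0,0,3.9,0.3,0,0,3.9,0.3,0,0,3.9,0.3,0,0], "gripper": -1}}

```text
clock: 3.55
ee_pos: [528.0, 143.4, 404.9]
orientation: [180.0, -0.0, 90.0]
force: [0.3, -0.4, 0.0]
finger_gap: -0.3
finger_force: 0.0
```

Call:
{"name": "step_arm", "arguments": {"commands": [2,0,0,0,0,0,0,0,0,0,0,0,0,0,0,0]}}

```text
clock: 3.88
ee_pos: [528.2, 161.0, 404.7]
orientation: [-180.0, 0.0, 90.0]
force: [0.7, 0.2, -0.7]
finger_gap: -0.0
finger_force: 0.0
```

Run:
```python
from h import *
k0=dict(np.load('w1.npz'))
Q=np.array([atz(k0,c,130) for c in[(303.6,222.1),(330.7,217.1),(338.9,258.6),(312.1,263.6)]])[:,:2]
print(Q.round(1),Q.mean(0))
s=get_state();k=get_calibration('wrist');im=snap('wrist','f.png')
print(s['clock'],s['ee_pos'].round(1),s['orientation'].round(2),s['force'])
np.savez('w2.npz',**k)
T=get_calibration('top')
for q in['lock_grip','mouth','throat','press','fixed_plate']:
    print(q,[(np.round(d['position'],1).tolist(),round(d['conf'],2)) for d in tip_of(q,'wrist')])
```

```text
[[ 495.3 -157.3]
 [ 514.3 -153.7]
 [ 520.6 -184.7]
 [ 501.1 -188.6]] [ 507.83483756 -171.06049909]
3.8833 [528.2 161.  404.7] [-1.7999e+02  4.0000e-02  9.0030e+01] [ 0.66241906  0.15641612 -0.7344655 ]
lock_grip [([322.3, 204.4], 0.57)]
mouth []
throat []
press [([321.2, 175.6], 0.8)]
fixed_plate []
```

View pics/f.png

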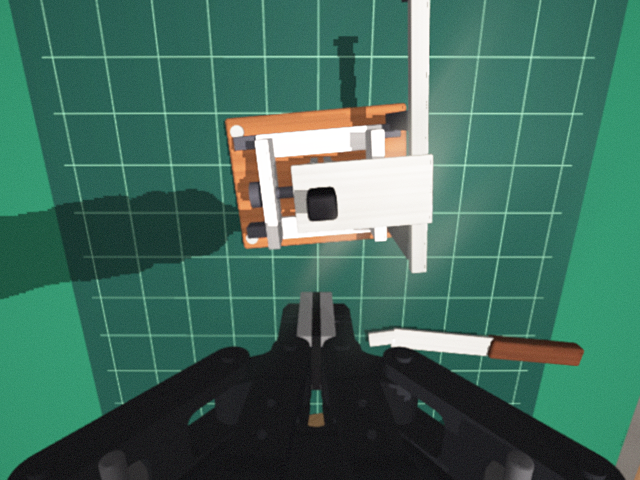

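Run:
```python
from h import *
k=dict(np.load('w2.npz'));T=get_calibration('top');S=get_calibration('side')
print('grip',tri([(k,(322,204)),(T,(257,231.5)),(S,(312.5,186))]),atz(k,(322.3,204.4),133),tri([(k,(322,204)),(T,(257,231.5))]))
P=[atz(k,c,117)[:2] for c in[(292,167),(432,155),(432,222),(299,232)]]
print(np.round(P,1),np.mean(P,0),np.degrees(np.arctan2(*(P[1]-P[0])[::-1])))
B=[atz(k,c,20)[:2] for c in[(227,120),(245,248)]];d=B[0]-B[1];print(np.round(B,1),np.hypot(*d),np.degrees(np.arctan2(-d[0],d[1])))
im=cv2.imread('pics/f.png');cv2.imwrite('pics/g.png',cv2.resize(im[95:255,215:445],None,fx=3.4,fy=3.4,interpolation=cv2.INTER_CUBIC))
```

```text
grip [532.01016421 186.80530316 131.29853702] [531.90739949 187.40572812 133.        ] [531.63780425 186.68422713 128.26065652]
[[510.7 210.8]
 [608.7 219.2]
 [613.5 170.7]
 [515.  163. ]] [561.93622112 190.91613089] 4.876355538135434
[[444.5 243.3]
 [453.8 116.7]] 126.9619094719572 4.203892508365232
```

View pics/g.png

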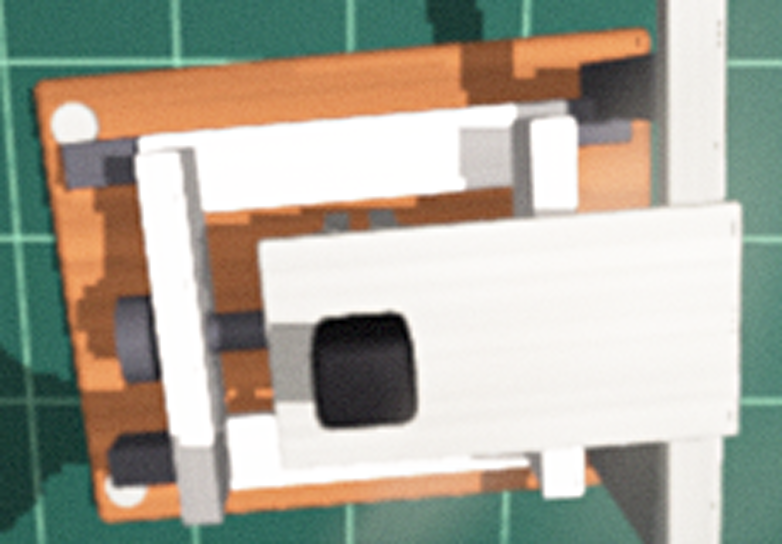

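Call:
{"name": "step_arm", "arguments": {"commands": [-1.9,0.73,0,0,0,0,2.5,-0.08,0,0,2.5,0,0,0,2.5,0,0,0,2.0,0,0,0,1.17,0,0,0,0,0]}}

```text
clock: 4.77
ee_pos: [534.3, 141.8, 294.4]
orientation: [-179.6, 0.0, 94.6]
force: [-0.6, -0.1, -0.8]
finger_gap: 0.1
finger_force: 0.0
```

Call:
{"name": "step_arm", "arguments": {"commands": [1.5,0,0,0,1.0,0,0,0,0.8,0,0,0,0.8,0,0,0,0.8,0,0,0,0.8,0,0,0,0,0,0,0]}}

```text
clock: 5.35
ee_pos: [531.0, 200.9, 298.8]
orientation: [179.9, -0.1, 94.7]
force: [0.5, -0.1, -0.0]
finger_gap: 0.2
finger_force: 0.0
```

Call:
{"name": "step_arm", "arguments": {"commands": [0.5,0,0,0,0.5,0,0,0]}}

```text
clock: 5.52
ee_pos: [530.2, 209.3, 298.2]
orientation: [180.0, 0.0, 94.6]
force: [1.5, -1.6, 2.4]
finger_gap: -0.4
finger_force: 1.2
```

Run:
```python
from h import *
k=get_calibration('wrist');im=snap('wrist','i.png');b=snap('top','j.png')
T=get_calibration('top')
for c,kk in(('wrist',k),('top',T)):
  for d in tip_of('lock_grip',c)[:2]: print(c,d['position'],d['conf'],atz(kk,d['position'],133))
c2=cv2.resize(b[170:290,180:320],(480,411),interpolation=cv2.INTER_CUBIC);c1=im[::-1][::-1]
cv2.imwrite('pics/k.png',np.hstack([c2[:,:,::-1],cv2.resize(im[60:400,140:460],(387,411))[:,:,::-1]])[:, :800])
```

```text
wrist [317.5, 277.9] 0.62 [528.78880307 228.27956189 133.        ]
top [331.7, 177.7] 0.15 [677.18595492  -5.59641755 133.        ]
```

View pics/k.png

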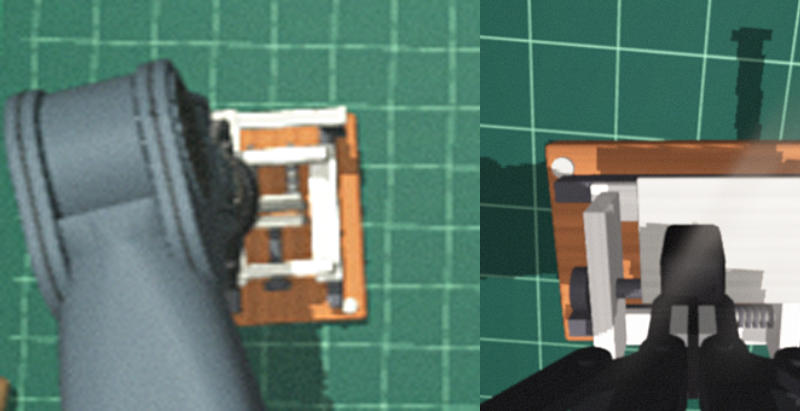

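Call:
{"name": "step_arm", "arguments": {"commands": [0.6,0,0,0,0.5,0,0,0,0.3,0,0,0]}}

```text
clock: 5.97
ee_pos: [528.8, 223.4, 297.6]
orientation: [-179.9, 0.0, 94.6]
force: [0.7, -2.5, -0.4]
finger_gap: -0.2
finger_force: 1.1
```

Call:
{"name": "step_arm", "arguments": {"commands": [0.3,0,0,0,0.2,0,0,0]}}

```text
clock: 6.13
ee_pos: [528.4, 228.5, 297.6]
orientation: [-179.9, 0.0, 94.7]
force: [-1.0, -1.4, -1.0]
finger_gap: 0.1
finger_force: 1.1
```

Call:
{"name": "step_arm", "arguments": {"commands": [0.2,0,0,0,0.1,0,0,0]}}

```text
clock: 6.3
ee_pos: [528.1, 231.4, 297.6]
orientation: [-179.9, 0.0, 94.7]
force: [-0.4, -2.4, -1.4]
finger_gap: -0.0
finger_force: 1.0
```

Call:
{"name": "step_arm", "arguments": {"commands": [0.1,0,0,0,0.1,0,0,0]}}

```text
clock: 6.47
ee_pos: [528.1, 232.5, 297.6]
orientation: [-179.9, 0.2, 94.6]
force: [-0.7, -6.1, -1.0]
finger_gap: 0.6
finger_force: 3.4
```

Call:
{"name": "step_arm", "arguments": {"commands": [0.1,0,0,0,0.1,0,0,0]}}

```text
clock: 6.63
ee_pos: [528.0, 233.2, 297.7]
orientation: [-179.9, 0.4, 94.5]
force: [0.1, -11.2, -1.5]
finger_gap: 0.3
finger_force: 5.5
```

Call:
{"name": "step_arm", "arguments": {"commands": [0.1,0,0,0,0.1,0,0,0]}}

```text
clock: 6.8
ee_pos: [528.0, 233.9, 297.7]
orientation: [-179.9, 0.6, 94.5]
force: [-0.4, -15.0, 0.2]
finger_gap: -0.1
finger_force: 7.6
```

Call:
{"name": "step_arm", "arguments": {"commands": [-2.2,0,0,0,0,0,-3,0,-2,1,-2.5,0,-2,1,-2.5,0,-2,1,-2.7,0,0,0,0,0,0,0,0,0], "gripper": 1}}

```text
clock: 7.38
ee_pos: [565.5, 157.4, 408.1]
orientation: [179.6, -0.1, 94.5]
force: [-0.5, 0.7, -0.5]
finger_gap: 83.2
finger_force: 0.0
```

Run:
```python
from h import *
s=get_state();k=get_calibration('wrist');im=snap('wrist','l.png')
print(s['clock'],s['ee_pos'].round(1),s['orientation'].round(2),s['force'])
np.savez('w3.npz',**k)
T=get_calibration('top')
for q,z in[('lock_grip',133),('mouth',100),('throat',88)]:
    print(q,[(np.round(d['position'],1).tolist(),round(d['conf'],2),atz(k,d['position'],z)[:2].round(1)) for d in tip_of(q,'wrist')])
cv2.imwrite('pics/m.png',cv2.resize(im[90:290,200:460,::-1],None,fx=3,fy=3,interpolation=cv2.INTER_CUBIC))
```

```text
7.3833 [565.5 157.4 408.1] [ 1.7962e+02 -1.4000e-01  9.4530e+01] [-0.53827732  0.66259768 -0.45363558]
lock_grip [([260.4, 94.1], 0.88, array([524. , 252.1]))]
mouth [([275.8, 186.4], 0.59, array([533.4, 188.7]))]
throat [([277.2, 186.5], 0.94, array([533.4, 186.6]))]
```

View pics/m.png

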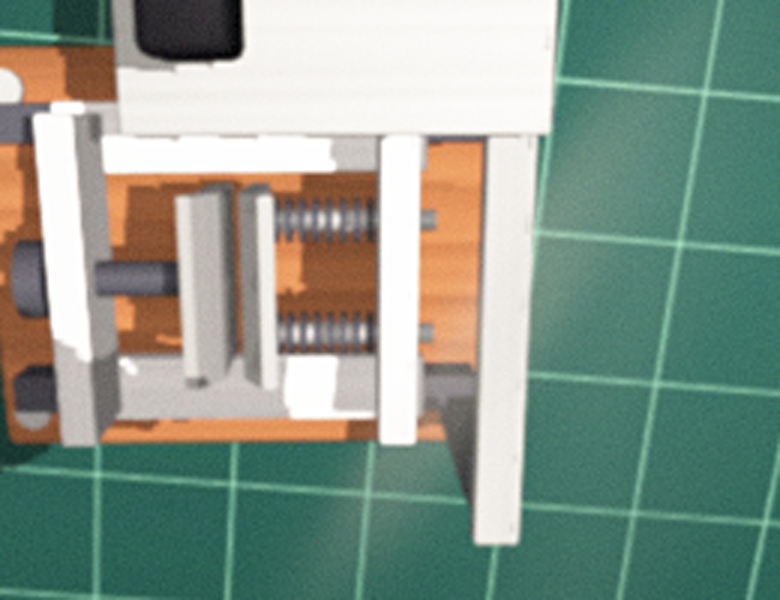

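Call:
{"name": "step_arm", "arguments": {"commands": [-3.59,-0.927,0,0,-3.59,-0.927,0,0,-3.59,-0.927,0,0,-3.59,-0.927,0,0,-3.59,-0.927,0,0,-3.59,-0.927,0,0,-3.59,-0.927,0,0,-3.59,-0.927,0,0]}}

```text
clock: 8.25
ee_pos: [512.9, -134.9, 403.6]
orientation: [-179.9, -0.1, 94.7]
force: [0.4, 0.0, -0.0]
finger_gap: 85.3
finger_force: 0.0
```

Call:
{"name": "step_arm", "arguments": {"commands": [-3.59,-0.927,0,0,0,0,3,-0.12,0,0,3,0,0,0,2,0,0,0,0,0,0,0,0,0]}}

```text
clock: 8.75
ee_pos: [506.5, -169.9, 322.6]
orientation: [-179.8, -0.2, 101.6]
force: [0.4, -0.1, 0.2]
finger_gap: 85.4
finger_force: 0.0
```

Run:
```python
from h import *
k3=dict(np.load('w3.npz'));f=lambda x,y:atz(k3,(200+x/3,90+y/3),100)[:2]
for a,b in[((177,197),(188,380)),((272,195),(278,387)),((193,197),(202,375)),((256,195),(262,385))]:
    d=f(*a)-f(*b);print(f(*a).round(1),f(*b).round(1),np.hypot(*d).round(1),np.degrees(np.arctan2(-d[0],d[1])).round(2))
s=get_state();k=get_calibration('wrist');im=snap('wrist','n.png')
print(s['clock'],s['ee_pos'].round(1),s['orientation'].round(2))
d=tip_of('gauge_handle','wrist')
for x in d: print(x['position'],x['conf'],atz(k,x['position'],109)[:2])
for x in masks_of('gauge','wrist'): print(x['conf'],x['bbox'],cv2.minAreaRect(np.argwhere(x['pixels'])[:,::-1].astype(np.float32)))
cv2.imwrite('pics/o.png',im[:,:,::-1])
```

```text
[519.7 210.9] [524.1 163.8] 47.3 5.33
[543.4 213.3] [547.9 163.7] 49.7 5.16
[523.7 211.2] [527.7 165.4] 46.0 5.02
[539.4 212.9] [543.7 164. ] 49.2 4.92
8.75 [ 506.5 -169.9  322.6] [-179.76   -0.21  101.57]
[552.7, 246.7] 0.67 [ 626.60608893 -127.94935659]
[319.1, 283.5] 0.56 [ 507.71697515 -174.49651458]
0.83 [432.8, 220.3, 590.0, 303.6] ((507.800048828125, 263.3999938964844), (50.596439361572266, 158.74632263183594), 71.56504821777344)
0.64 [298.3, 239.6, 344.0, 321.8] ((318.9999694824219, 282.0), (43.99999237060547, 83.99998474121094), 0.0)
```

View pics/o.png

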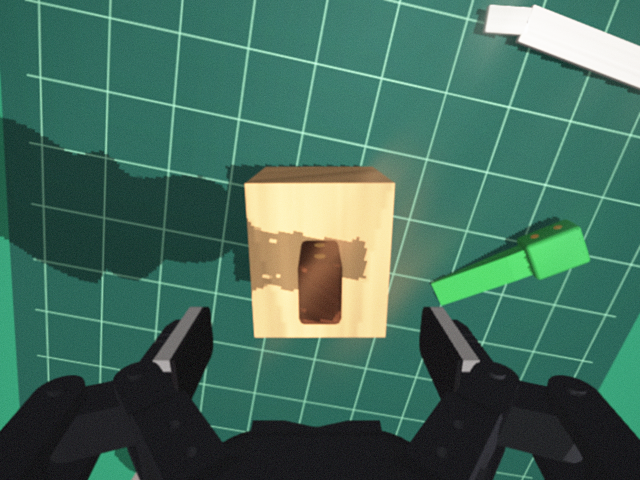

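Call:
{"name": "step_arm", "arguments": {"commands": [-0.22,0.09,2,0,0,0,2,0,0,0,1.3,0,0,0,0,0,0,0,0,0]}}

```text
clock: 9.32
ee_pos: [509.0, -172.8, 273.0]
orientation: [180.0, 0.0, 101.5]
force: [0.2, -0.6, 0.1]
finger_gap: 85.5
finger_force: 0.0
```

Call:
{"name": "step_arm", "arguments": {"commands": [0,0,0,0,0,0,0,0,0,0,0,0,0,0,0,0,0,0,0,0,0,0,0,0,0,0,0,0,0,0,0,0], "gripper": -1}}

```text
clock: 9.98
ee_pos: [508.9, -173.1, 272.7]
orientation: [179.9, 0.0, 101.5]
force: [-0.1, 0.3, 2.6]
finger_gap: 21.3
finger_force: 59.5
```

Call:
{"name": "step_arm", "arguments": {"commands": [0,0,-1,0,0,0,-2.5,0,0,0,-2.5,0,0,0,-3.5,0,0,0,-3.5,0,0,0,-3,0.113,0,0,0,0,0,0,0,0]}}

```text
clock: 10.65
ee_pos: [509.0, -173.1, 434.8]
orientation: [179.8, 0.1, 95.1]
force: [-0.0, 0.4, -1.7]
finger_gap: 21.0
finger_force: 60.2
```

Call:
{"name": "step_arm", "arguments": {"commands": [2,0.28,0,0,3.58,0.561,0,0,3.58,0.561,0,0,3.58,0.561,0,0,3.58,0.561,0,0,3.58,0.561,0,0,3.58,0.561,0,0,3.58,0.561,0,0]}}

```text
clock: 11.32
ee_pos: [526.2, 102.0, 429.5]
orientation: [-179.7, -0.0, 95.1]
force: [0.2, -1.2, -1.4]
finger_gap: 21.0
finger_force: 60.1
```

Call:
{"name": "step_arm", "arguments": {"commands": [3,0.561,0,0,2,0.561,0,0,0,0,0,0,0,0,0,0,0,0,0,0]}}

```text
clock: 11.73
ee_pos: [533.4, 150.8, 430.3]
orientation: [-179.8, 0.1, 95.1]
force: [-1.1, 0.5, -0.3]
finger_gap: 21.1
finger_force: 59.9
```

Run:
```python
from h import *
s=get_state();k=get_calibration('wrist');im=snap('wrist','p.png')
print(s['clock'],s['ee_pos'].round(1),s['orientation'].round(2),s['finger_gap'],s['force'])
for q,z in[('mouth',100),('throat',88),('gauge',170),('gauge_handle',270)]:
    print(q,[(np.round(d['position'],1).tolist(),round(d['conf'],2),atz(k,d['position'],z)[:2].round(1)) for d in tip_of(q,'wrist')])
im=snap('side','q.png');S=get_calibration('side')
for q,z in[('mouth',100),('throat',88),('gauge',170),('lock_grip',133)]:
    print(q,[(np.round(d['position'],1).tolist(),round(d['conf'],2),atz(S,d['position'],z)[:2].round(1)) for d in tip_of(q,'side')])
for x in masks_of('gauge','side'): print(x['conf'],x['bbox'])
```

```text
11.7333 [533.4 150.8 430.3] [-1.798e+02  5.000e-02  9.507e+01] 21.10354920649071 [-1.10820251  0.45035662 -0.27107029]
mouth [([322.5, 177.7], 0.87, array([533.9, 187.3]))]
throat [([322.5, 174.8], 0.81, array([534. , 188.1]))]
gauge [([317.9, 244.0], 0.73, array([533. , 152.5])), ([320.1, 164.0], 0.38, array([529.6, 205.4]))]
gauge_handle [([316.7, 317.9], 0.81, array([532.1, 154.1])), ([417.3, 427.5], 0.59, array([583. , 101.8])), ([317.7, 164.8], 0.17, array([527. , 215.4]))]
mouth [([311.2, 192.8], 0.71, array([530.4, 195.6])), ([252.0, 180.8], 0.67, array([351.2, 287.3]))]
throat [([310.9, 197.6], 0.98, array([528.3, 187. ])), ([252.4, 180.6], 0.29, array([352.4, 306.1]))]
gauge [([366.7, 313.4], 0.78, array([ 569.8, -349.3])), ([318.3, 183.2], 0.69, array([543.6, 144.1]))]
lock_grip [([309.9, 172.9], 0.59, array([535.1, 257.3]))]
0.82 [368.2, 280.2, 400.0, 313.9]
0.57 [313.4, 145.5, 320.1, 186.1]
```

Call:
{"name": "step_arm", "arguments": {"commands": [1.8,0.2,0,0,1.73,0.2,0,0,0,0,1.5,0,0,0,2,0,0,0,2,0,0,0,0.5,0,0,0,0,0,0,0,0,0]}}

```text
clock: 12.95
ee_pos: [534.4, 186.6, 372.4]
orientation: [-180.0, 0.0, 95.0]
force: [-0.4, -1.1, -0.5]
finger_gap: 21.1
finger_force: 59.9
```

Run:
```python
from h import *
s=get_state();k=get_calibration('wrist');im=snap('wrist','r.png')
print(s['clock'],s['ee_pos'].round(1),s['orientation'].round(2),s['force'].round(1),s['ft_torque'])
for q,z in[('mouth',100),('throat',88),('gauge',106)]:
    print(q,[(np.round(d['position'],1).tolist(),round(d['conf'],2),atz(k,d['position'],z)[:2].round(1)) for d in tip_of(q,'wrist')])
```

```text
12.95 [534.4 186.6 372.4] [-179.99    0.     95.04] [-0.4 -1.1 -0.5] [-0.01315656 -0.06696293 -0.01526046]
mouth [([312.0, 239.2], 0.93, array([530.9, 187.8]))]
throat [([319.4, 235.7], 0.67, array([536.3, 187.1]))]
gauge [([313.6, 243.5], 0.67, array([532.2, 186.7]))]
```

Call:
{"name": "step_arm", "arguments": {"commands": [0,0,0.7,0,0,0,0.7,0,0,0,0.6,0,0,0,0.5,0,0,0,0,0]}}

```text
clock: 13.57
ee_pos: [534.1, 186.5, 344.9]
orientation: [-179.8, 0.0, 95.0]
force: [0.0, 0.0, -1.7]
finger_gap: 20.9
finger_force: 59.9
```

Call:
{"name": "step_arm", "arguments": {"commands": [0,0,0.3,0,0,0,0.3,0,0,0,0.3,0,0,0,0.2,0,0,0,0,0]}}

```text
clock: 13.98
ee_pos: [534.3, 186.6, 335.4]
orientation: [-179.9, 0.0, 95.0]
force: [0.1, -0.3, -2.1]
finger_gap: 20.9
finger_force: 60.0
```

Call:
{"name": "step_arm", "arguments": {"commands": [0,0,0.2,0,0,0,0.2,0,0,0,0.2,0,0,0,0,0]}}

```text
clock: 14.32
ee_pos: [534.7, 186.7, 330.6]
orientation: [179.9, -0.0, 95.0]
force: [-0.5, 0.1, 1.1]
finger_gap: 21.0
finger_force: 60.5
```

Call:
{"name": "step_arm", "arguments": {"commands": [0,0,0.2,0,0,0,0.2,0,0,0,0,0]}}

```text
clock: 14.57
ee_pos: [535.0, 186.7, 327.5]
orientation: [179.8, -0.0, 95.0]
force: [-0.5, 0.2, 4.9]
finger_gap: 21.5
finger_force: 61.0
```

Call:
{"name": "step_arm", "arguments": {"commands": [0,0,0.2,0,0,0,0.2,0,0,0,0,0]}}

```text
clock: 14.82
ee_pos: [535.2, 186.8, 324.1]
orientation: [179.7, -0.0, 95.0]
force: [-0.5, 0.5, 5.8]
finger_gap: 20.8
finger_force: 61.2
```

Call:
{"name": "step_arm", "arguments": {"commands": [0,0,0.2,0,0,0,0.1,0,0,0,0,0,0,0,0,0]}}

```text
clock: 15.15
ee_pos: [535.4, 186.8, 321.8]
orientation: [179.7, -0.0, 95.0]
force: [0.4, -1.2, 7.9]
finger_gap: 21.0
finger_force: 61.5
```

Call:
{"name": "step_arm", "arguments": {"commands": [0,0,0.1,0,0,0,0.1,0,0,0,0,0,0,0,0,0]}}

```text
clock: 15.48
ee_pos: [535.5, 186.8, 320.3]
orientation: [179.6, -0.0, 95.0]
force: [-0.6, -0.9, 8.8]
finger_gap: 21.1
finger_force: 61.7
```

Call:
{"name": "step_arm", "arguments": {"commands": [0,0,0.1,0,0,0,0.1,0,0,0,0,0,0,0,0,0]}}

```text
clock: 15.82
ee_pos: [535.6, 186.8, 318.7]
orientation: [179.6, -0.1, 95.0]
force: [-1.0, -0.3, 10.8]
finger_gap: 21.2
finger_force: 61.8
```

Run:
```python
from h import *
F=[];Z=[]
for i in range(14):
    camera('side');s=get_state();F.append(s['force']);Z.append(s['ee_pos'][2])
F=np.array(F);print(s['clock'],F.mean(0).round(2),F.std(0).round(2),np.mean(Z))
k=get_calibration('wrist');camera('wrist')
for q in ['gauge','gauge_handle']: print(q,[(d['position'],d['conf']) for d in tip_of(q,'wrist')])
```

```text
16.5167 [-0.35 -0.12 10.13] [0.44 0.65 0.49] 318.6736648756658
gauge [([318.4, 244.3], 0.63)]
gauge_handle [([314.9, 320.6], 0.96)]
```

```bash
python3 -c "
from rig import *
print(job_done())"
```

```text
the job is handed in; nothing more can be done
None
```

I slid the lock to its end stop, then lowered the gauge into the gap; the push there read about 10–11 N and I estimate the sprung plate gave about 1.3–1.7 mm (from force and depth, not seen directly). I handed the job in with the gauge still gripped and held still, and its verdict was not shown.

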